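Let a balancer reel back and hang its guard

ROBOT

A 6-joint arm with a two-finger parallel gripper is mounted at the origin on a cart in front of the work surface, level with it; the furniture and walls round the work are solid. World frame = base frame: x ahead of the robot, y to its left, z up, the work surface at z = 0. Lengths are in m, angles in degrees, forces in N, time in s.
With the tool pointing down it reaches from about 0.35 to 0.725 m from the base axis. Payload 6 kg.
Tool frame: the origin (TCP) lies at the very end of the fingers, on their centre line; the grasp point (between the pads) lies 19 mm behind it; z points along the fingers, y is the line along which they close (so a half turn about z gives the same grasp; the last joint's range is limited). The gripper opens to 85 mm and grips with 20 to 120 N. Pads are 22 mm wide; open, the fingers measure 114 mm over their backs; the gripper's body (76 mm by 85 mm) begins 54 mm behind the grasp point. The pads swing forward as they close: fully open they stand 13 mm farther back than shut.
Start: joints at [91.885, 2.303, 4.859, 0, -92.561, -19.12], TCP at [0.178, 0.573, 0.231] pointing down, gripper open.
Joint ranges: [-146.85, 146.85], [-73.84, 115.35], [-62.03, 85.46], [-188.31, 113.3], [-161.28, -10.13], [-171.36, 171.36]. Speed limits (degrees/s): [147.25, 147.25, 172.46, 180, 180, 180].

INTERFACE

Orientations are given as [roll, pitch, yaw] about the fixed x, y, z axes, in that order (R = Rz(yaw) Ry(pitch) Rx(roll)).
In Python, from workcell import ctrl gives the robot as it stands.
- The arm moves only by the shell command python3 -m handwheel 'ROWS' [FORCE]. ROWS is JSON, a list of rows, each a list of 5 numbers: the shift along the tool's x, y, z normalised to -1 to 1, where 1 is 0.5 m, then the turn about the tool's z normalised to -1 to 1, where 1 is 360 degrees, then the opening, from -1 (shut) to 1 (fully open). In form: [[dx, dy, dz, twist, hand], ...]. A call has 1 to 5 rows; each row shifts and turns the commanded pose from where the row before left it, along the tool's axes as they then stand; what a row does not reach is not made up. A row lasts 1/8 s, in which the tool goes at most 62.5 mm and 10.7 degrees, less where a joint would pass 70% of its speed; a pose out of reach is approached as far as the arm can. A call with a number of a shift or a turn outside -1 to 1 is refused whole. A call with a gripper value outside its range is refused whole. The fingers move at their own pace and stop on an object; FORCE is the grip in N (left out, the last holds). Time passes only in rows, so rows that do not move let the fingers close. It gives the time, the measured TCP pose, the force, the opening and the grip force at its end, in the units of the state.
- ctrl.observe(): the state, without advancing time (a new reading comes with each control period).
- ctrl.get_image(name): name is "scene" or "top"; returns the picture (384x512x3 uint8, blue, green, red); there is no depth.
- ctrl.camera_params(name): a dict with "K" (3x3 intrinsics, pixels), "dist_coeffs" ([k1, k2, p1, p2, k3] as OpenCV has them; the pictures are not rectified), "camera_from_world" (4x4, takes a point from world to camera coordinates). Camera axes: x right, y down, z forward; pixel columns grow to the right and rows downward; lengths in m; the calibration is good to about 2 mm. A picture is of the moment at which its call begins. camera_params takes no time and is no camera call.
- ctrl.close_job(): hands the job in; it is judged then, once.
The state is a dict: "clock": time; "qpos": joint angles; "joint_vel": joint speeds; "joint_efforts": joint torques, N m; "position": TCP position; "tcp_rot": TCP orientation; "force": force on the tool from outside, world axes, zero at the start; "ft_torque": the same for the moment, N m; "gripper_width": finger opening in m; "grasp_force": force on a finger pad.
Only numpy, scipy, OpenCV 4.12 (cv2) and the standard library are available. Lean on these libraries where they do the work, as an engineer would, in place of code of your own. Each camera call takes 0.05 s, during which the arm holds its last target. There are 200 camera calls.

TASK

The spring reel on the bench stand is wound too tight: lift its pawl clear of the toothed wheel, let the drum run back until the bolt on the wheel's face comes to the fixed pointer, and drop the pawl into the tooth there so that it holds the drum. Then hang the loose guard plate on the stand's two hinge pins, both knuckles fully down, with the plate closed squarely across the face of the wheel. Do not tip or shift the other things on the bench.

Things in the scene. Friction and masses are not known exactly. Their poses are not given: they have to be found in the camera images.
- reel_stand: Grey stand, about 130 x 225 x 180 mm. Origin on the worktop under the wheel's axis; x from the wheel's open face back to the upright plate, y to the left seen from in front of the face, z up. Steel wheel, 104 mm over its 10 teeth, axis along x at z 85, teeth x -20 to -6. At the left a hinge post (14 mm thick, 152 high, x -60, y +115); two brackets reach from it to -y and carry the hinge pins.
- drum (a joint): Turn of the drum, rad: 0 = bolt at the pointer, pawl in its tooth; positive = still wound (up to 3). One tooth is 0.628. With the pawl lifted a spring turns it back (counter-clockwise from the front, value falling) at 0.25 to 0.4 rad/s, past 0 to a stop at -0.8. With the pawl down it stops at the next multiple of 0.628 below; at the start it first settles so, within 2.5 s.
- pawl (a joint): Lift of the pawl, rad: about 0 down in a tooth, clear of the teeth from 0.2, stop at 0.8. It weighs 0.12 kg and when let go falls within 0.2 s and catches the next tooth to come: let go with drum at 0.15 to 0.5, it catches at 0. Pivot axis along the stand's x, at y -75, z 137 in the stand's frame, 63 mm to the right of the tab; the tab moves on a circle about it.
- pawl_tab (a point): Centre of the top end of the dark upright tab on the pawl's nose, at the wheel's top: 12 mm thick (along the stand's x), 20 wide (y), free to grip for 34 mm down from this point. With the pawl down it is 181 mm above the worktop (at x -13, y -12 in the stand's frame); the teeth reach 137. Behind the tab the upright plate is lower (114); in front it is open.
- drum_bolt (a point): Centre of the dark bolt head, 13 mm diameter, the only one off centre on the wheel's face, 21.5 mm from the wheel's axis.
- pointer_tip (a point): Tip of the small fixed steel pointer at the left of the wheel, level with its axis. At the right setting the bolt stands level with it, between it and the axis.
- guard: Loose grey folded-sheet guard, 0.2 to 0.45 kg, upright on the worktop. Origin at the middle of the plate's lower edge; plate 8 mm thick (x), 130 wide (y), 135 high, louvres on its front (-x); side flanges reach 30 mm back (+x); two knuckles at its +y side. Hung and closed, its axes are parallel to the stand's, its origin at x -78, y +5, z 30 there, 50 mm before the pawl tab.
- guard_top (a point): Middle of the plate's upper edge, the place to grip it (8 mm thick, along the guard's x).
- knuckle_low (a point): Centre of the underside of the lower knuckle, a ring 22 mm outside, 12 mm bore, 14 high, upright bore; at x +18, y +83, z +20 in the guard's frame.
- knuckle_high (a point): The same for the upper knuckle, 75 mm above the lower: x +18, y +83, z +95 in the guard's frame.
- pin_low (a point): Foot of the lower hinge pin (top of its shoulder, 50 mm above the worktop), where the underside of the lower knuckle rests when home. Pin 8 mm diameter, 17 long with a tapered tip, pointing up.
- pin_high (a point): The same for the upper hinge pin, shoulder 125 mm above the worktop, exactly above the lower. The bracket under it blocks the lower knuckle from above: bring the guard in sideways (from the stand's -y or -x side) with both knuckles 20 to 45 mm above their shoulders, then lower.
- oiler: Bystander: oil bottle, 46 mm wide, 150 high, origin under its centre.
- cap_mid: Bystander: the same sort of cap lying in front of the oil bottle.
- cap_short: Bystander: black end cap lying in front of the wheel, 32 x 17 x 17 mm.
- cap_guard: Bystander: the same sort of cap lying behind the guard.
- grease_pot: Bystander: round pot with lid, 68 mm diameter, 46 high.
- tape_blue: Bystander: roll of tape lying flat, 70 mm diameter, 18 high.

How it is judged:
By the outcome, as a careful person would: the job done as asked, in the order asked, and still so for the second after the job is handed in, with the robot touching nothing.
It also fails if it takes over 67 s, if anything falls off the work surface, if the arm or the gripper's body presses on something with over 40 N, if the wrist force passes 120 N, or if a joint passes its speed limit or range.

## Working session

There is one attempt and no reset: what is moved stays moved. The work goes in short steps, Python scripts to look and compute and a shell command to move; the robot and the scene stay as the last step left them, time stands still between calls to the robot, and variables do not carry over. Pictures are saved under pics/ and viewed, at most 10 in all, crops included, and the job is handed in when it is done.

```bash
mkdir -p pics; ls
python3 - <<'E'
from workcell import ctrl
import cv2,numpy as np
for n in("scene","top"):
    im=ctrl.get_image(n); cv2.imwrite(f"pics/{n}0.png",im)
    p=ctrl.camera_params(n); print(n,np.round(p["K"],1).tolist(),p["dist_coeffs"],np.round(p["camera_from_world"],4).tolist())
print(ctrl.observe())
E
```

```text
pics
scene [[482.3, 0.0, 254.2], [0.0, 482.3, 194.1], [0.0, 0.0, 1.0]] [0.03000219 0.         0.         0.         0.        ] [[0.8592, -0.5115, -0.0082, -0.4372], [-0.2424, -0.3928, -0.8871, 0.2217], [0.4505, 0.7642, -0.4615, 1.5374], [0.0, 0.0, 0.0, 1.0]]
top [[445.6, 0.0, 258.7], [0.0, 445.6, 192.3], [0.0, 0.0, 1.0]] [0.05058894 0.         0.         0.         0.        ] [[-0.0164, -0.9997, -0.0177, -0.0028], [-0.985, 0.0192, -0.1715, 0.5084], [0.1718, 0.0146, -0.985, 1.3493], [0.0, 0.0, 0.0, 1.0]]
{'clock': 0.1, 'qpos': array([ 9.18862298e+01,  2.33491833e+00,  4.80621295e+00, -2.35508105e-02,
       -9.25603915e+01, -1.91203976e+01]), 'joint_vel': array([-0.05550222, -0.1078088 ,  0.08210529,  0.06476291, -0.06161867,
        0.02368111]), 'joint_efforts': array([-5.29729165e-03, -3.69349337e+01,  3.48279154e+01,  6.95181459e+00,
       -4.56594920e-03,  2.67378994e-06]), 'position': array([0.17760012, 0.57279966, 0.23036348]), 'tcp_rot': array([ 1.79908112e+02, -6.95310181e-03, -1.72331285e+01]), 'force': array([-0.47191585, -0.94076   ,  0.34181042]), 'ft_torque': array([-0.04828638,  0.03587128,  0.05447871]), 'grasp_force': 0.0, 'gripper_width': 0.08495772413510255}
```

View pics/scene0.png

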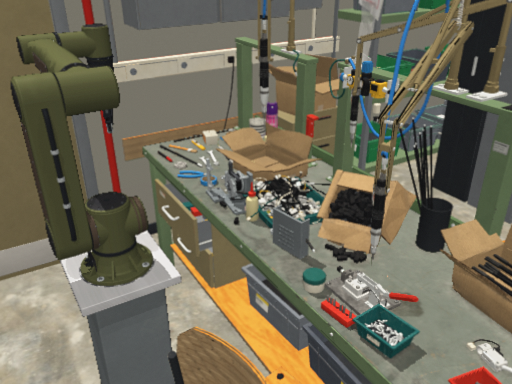

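View pics/top0.png

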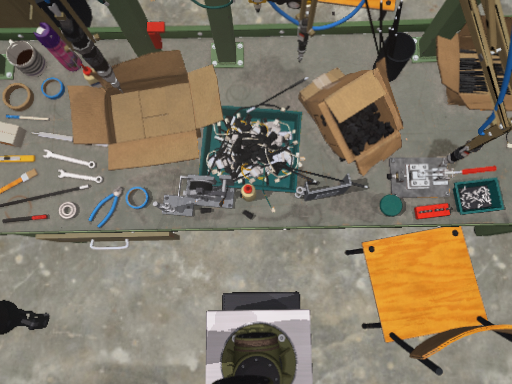

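The top view shows the stand near (200,195), the guard near (332,190), the oiler near (247,190), and the arm clear at the left. I'll enlarge next.

```bash
cat > h.py <<'E'
import cv2,numpy as np
from workcell import ctrl
def cam(n):
    p=ctrl.camera_params(n); return np.array(p["K"]),np.array(p["dist_coeffs"],float),np.array(p["camera_from_world"])
def proj(n,P):
    K,d,T=cam(n); return cv2.projectPoints(np.atleast_2d(np.array(P,float)),cv2.Rodrigues(T[:3,:3])[0],T[:3,3],K,d)[0][:,0]
def atz(n,uv,z):
    K,d,T=cam(n); uv=np.atleast_2d(np.array(uv,float))
    r=cv2.undistortPoints(uv[:,None],K,d)[:,0]; r=np.c_[r,np.ones(len(r))]@T[:3,:3]; c=-T[:3,:3].T@T[:3,3]
    return c+r*((z-c[2])/r[:,2])[:,None]
def tri(uvs,uvt):
    cs,rs=[],[]
    for n,uv in(("scene",uvs),("top",uvt)):
        K,d,T=cam(n); r=cv2.undistortPoints(np.array([[uv]],float),K,d)[0,0]; r=np.r_[r,1]@T[:3,:3]
        rs.append(r/np.linalg.norm(r)); cs.append(-T[:3,:3].T@T[:3,3])
    A=[np.eye(3)-np.outer(r,r) for r in rs]
    return np.linalg.solve(sum(A),sum(a@c for a,c in zip(A,cs)))
def crop(im,u,v,w,h,s,f):
    cv2.imwrite(f,cv2.resize(im[v:v+h,u:u+w],None,fx=s,fy=s,interpolation=cv2.INTER_CUBIC))
E
python3 - <<'E'
import cv2,numpy as np
from h import *
s=cv2.imread("pics/scene0.png");t=cv2.imread("pics/top0.png")
a=cv2.resize(t[160:235,145:385],None,fx=3.33,fy=3.33,interpolation=2)
b=cv2.resize(s[160:265,205:345],None,fx=5,fy=5,interpolation=2)
cv2.imwrite("pics/t1.png",a);cv2.imwrite("pics/s1.png",b)
E
```

```text
(no output)
```

View pics/t1.png

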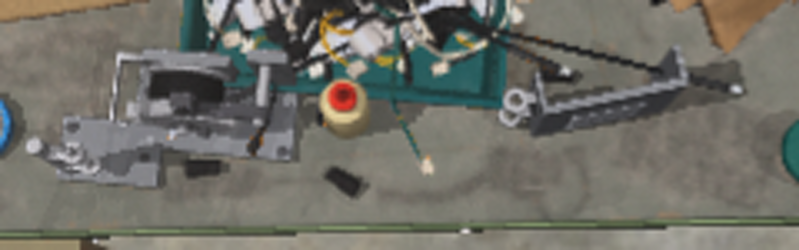

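View pics/s1.png

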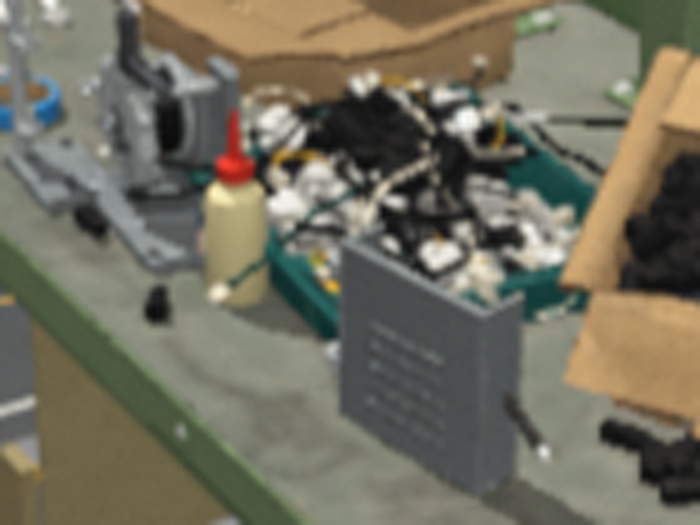

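The top crop shows the stand with its wheel facing the robot (post top about (35,146), base corner (293,160)). The guard's plate runs from (540,132) to (690,105) with its knuckles at (515,105). The scene crop shows the dark tab at (128,20) and the guard's plate with corners (343,240), (520,300) and (340,412). Next I'll zoom on the stand with a trial overlay.

Run:
```python
from h import *
o=lambda u,v:(145+u/3.33,160+v/3.33)
q=lambda u,v:(205+u/5,160+v/5)
post=atz("top",[o(35,146)],.152)[0]; c=atz("top",[o(293,160)],.008)[0]
print("post",post,"corner",c)
for n,k,z in(("gl",(538,132),.135),("gr",(686,92),.135),("knh",(517,100),.109)):print(n,atz("top",[o(*k)],z)[0])
for n,k in(("gl",(343,240)),("gr(front)",(483,320)),("flange back",(522,295))):print(n,atz("scene",[q(*k)],.135)[0])
for n,k in(("gl0",(340,412)),("gr0",(475,490))):print(n,atz("scene",[q(*k)],0)[0])
yaw=-6*np.pi/180;R=np.array([[np.cos(yaw),-np.sin(yaw)],[np.sin(yaw),np.cos(yaw)]])
O=post[:2]-R@[-.06,.115];print("O",O)
W=lambda p:np.r_[O+R@p[:2],p[2]]
pts={"tab":(-.013,-.012,.181),"post":(-.06,.115,.152),"ax":(-.02,0,.085),"pt":(-.02,.035,.085),"pinh":(-.06,.088,.142),"pinl":(-.06,.088,.05)}
for k,p in pts.items():print(k,W(p).round(3),proj("scene",W(p))[0].round(1),(proj("top",W(p))[0]).round(1))
s=cv2.imread("pics/scene0.png");crop(s,200,140,75,75,8,"pics/s2.png")
```

```text
post [0.46148908 0.28329823 0.152     ] corner [0.4650597  0.07149574 0.008     ]
gl [ 0.46798029 -0.15185595  0.135     ]
gr [ 0.5008676  -0.28181563  0.135     ]
knh [ 0.50129086 -0.13659117  0.109     ]
gl [ 0.48966088 -0.158382    0.135     ]
gr(front) [ 0.50820652 -0.28834599  0.135     ]
flange back [ 0.54672319 -0.27643568  0.135     ]
gl0 [ 0.49034006 -0.15611914  0.        ]
gr0 [ 0.51514784 -0.27835387  0.        ]
O [0.50913962 0.1626565 ]
tab [0.495 0.152 0.181] [229.6 162.2] [199.8 189.7]
post [0.461 0.283 0.152] [206.5 159.3] [155.5 203.8]
ax [0.489 0.165 0.085] [227.5 184.4] [200.3 197.3]
pt [0.493 0.2   0.085] [224.2 180.8] [188.8 196.3]
pinh [0.459 0.256 0.142] [209.  164.2] [165.6 205.1]
pinl [0.459 0.256 0.05 ] [210.2 185.4] [172.3 209.4]
```

View pics/s2.png

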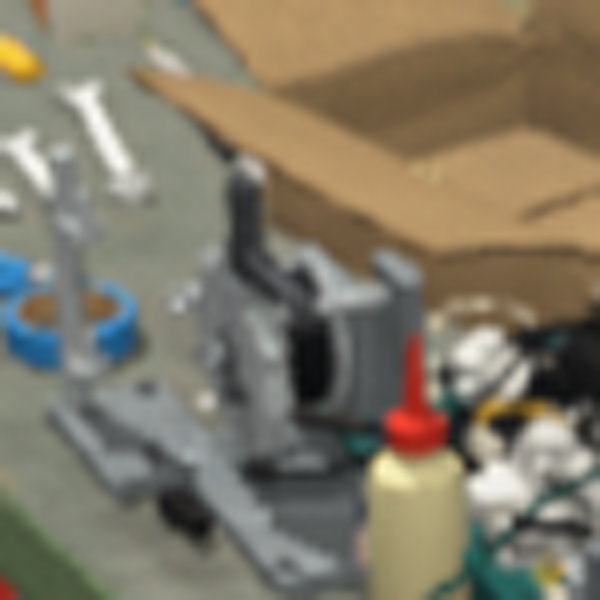

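The scene crop shows the tab top at about (247,168), i.e. scene px (230.9,161), and the post top at (62,155). Next is a sharper top crop of the stand and guard, plus a darkness profile along the bolt's circle.

Run:
```python
from h import *
t=cv2.imread("pics/top0.png")
a=cv2.resize(t[172:222,148:242],None,fx=8,fy=8,interpolation=2)
b=cv2.resize(t[172:207,292:360],None,fx=5.5,fy=5.5,interpolation=2)
M=np.zeros((600,752,3),np.uint8);M[:400]=a;M[400:400+b.shape[0],:b.shape[1]]=b
cv2.imwrite("pics/t2.png",M)
print("tab@.181",atz("scene",[(230.9,161)],.181),"post",atz("scene",[(207.75,159.4)],.152))
```

```text
tab@.181 [[0.50412225 0.15915408 0.181     ]] post [[0.46523175 0.27990431 0.152     ]]
```

View pics/t2.png

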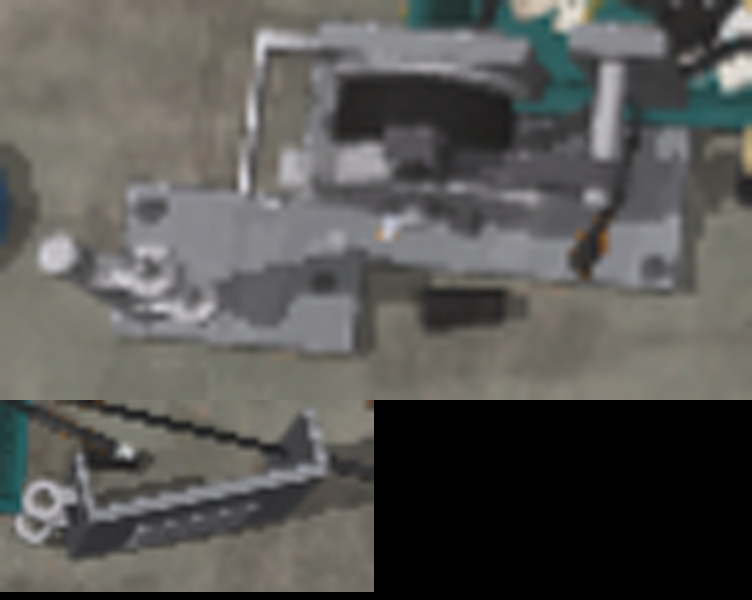

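The top crop shows the post top at (57,252), the upper and lower pins at (150,268) and (195,302), and the tab top at (412,143). For the guard, the plate's upper edge runs (92,517) to (325,467) and the upper ring is at (45,497). I'll fit both poses.

Run:
```python
from h import *
from scipy.optimize import least_squares
S=lambda u,v:(148+u/8,172+v/8); G=lambda u,v:(292+u/5.5,172+(v-400)/5.5); q=lambda u,v:(205+u/5,160+v/5)
def fit(obs,x0):
    def W(x,p):
        c,s=np.cos(x[2]),np.sin(x[2]);return [x[0]+c*p[0]-s*p[1],x[1]+s*p[0]+c*p[1],p[2]]
    f=lambda x:np.concatenate([proj(n,W(x,p))[0]-uv for n,p,uv in obs])
    r=least_squares(f,x0,loss="soft_l1",x_scale=[.1,.1,1]);print(r.x[:2].round(4),np.degrees(r.x[2]).round(2));print(f(r.x).reshape(-1,2).round(1).tolist());return r.x
tab=(-.013,-.012,.181);post=(-.06,.115,.152)
st=fit([("top",tab,S(412,143)),("top",post,S(57,252)),("top",(-.06,.088,.142),S(150,268)),("top",(-.06,.088,.055),S(195,302)),
 ("scene",tab,(230.9,161)),("scene",post,(207.75,159.4))],[.5,.16,-.1])
g=fit([("top",(0,.065,.135),G(92,517)),("top",(0,-.065,.135),G(325,467)),("top",(.018,.083,.109),G(45,497)),("top",(.018,.083,.034),G(35,522)),
 ("scene",(-.004,.065,.135),q(343,240)),("scene",(-.004,-.065,.135),q(483,320)),("scene",(-.004,.065,0),q(340,412)),("scene",(-.004,-.065,0),q(475,490))],[.49,-.22,.17])
np.savez("pose.npz",st=st,g=g)
def bolt(im,n):
    c,s=np.cos(st[2]),np.sin(st[2]);gr=cv2.cvtColor(im,6).astype(np.float32);o=[]
    for d in np.arange(-.8,3.5,.157):
        p=(-.026,.0215*np.cos(d),.085+.0215*np.sin(d));u=proj(n,[st[0]+c*p[0]-s*p[1],st[1]+s*p[0]+c*p[1],p[2]])[0]
        o.append(int(cv2.getRectSubPix(gr,(3,3),(float(u[0]),float(u[1]))).mean()))
    print(n,o)
bolt(cv2.imread("pics/scene0.png"),"scene");bolt(cv2.imread("pics/top0.png"),"top")
```

```text
[0.5103 0.1623] -5.42
[[0.5, -0.6], [0.7, 0.4], [-0.8, -0.4], [-0.1, -0.7], [-0.9, 1.1], [-1.2, -0.0]]
[ 0.501  -0.2213] 10.93
[[-0.5, -0.7], [0.8, -0.8], [-0.0, -0.2], [0.0, -0.5], [-1.3, 0.4], [-0.2, -0.5], [-1.1, 0.8], [-0.1, 1.7]]
scene [125, 123, 121, 119, 119, 120, 121, 121, 119, 117, 116, 114, 113, 112, 110, 108, 106, 103, 100, 99, 98, 93, 87, 82, 80, 78, 75, 74]
top [145, 136, 126, 117, 115, 113, 111, 108, 105, 102, 100, 98, 97, 101, 107, 109, 96, 80, 74, 76, 77, 74, 72, 73, 76, 81, 84, 84]
```

The fits agree to within about 1 px. Stand O is (0.510,0.162) at yaw -5.4°, and the guard is at (0.501,-0.221) with yaw 10.9°. I'll twist the tool to yaw -95.4° first, then translate.

```bash
cat > d.py <<'E'
import sys
from h import *
o=ctrl.observe();x,y,z=map(float,sys.argv[1:4]);yaw=np.radians(o["tcp_rot"][2])
d=np.array([x,y,z])-o["position"];c,s=np.cos(yaw),np.sin(yaw)
v=np.array([c*d[0]+s*d[1],s*d[0]-c*d[1],-d[2]])
print("delta norm",(v/.5).round(4),"dist mm",(np.linalg.norm(d)*1e3).round(1),"yaw",o["tcp_rot"].round(2),"twist for yaw",(((o["tcp_rot"][2]-float(sys.argv[4]))/360).round(4) if len(sys.argv)>4 else ""),"q",o["qpos"].round(0))
E
python3 -m handwheel '[[0,0,0,0.029,0],[0,0,0,0.029,0],[0,0,0,0.029,0],[0,0,0,0.029,0],[0,0,0,0.029,0]]' 30
python3 -m handwheel '[[0,0,0,0.029,0],[0,0,0,0.029,0],[0,0,0,0.0142,0],[0,0,0,0,0]]'
python3 d.py .496 .152 .25 -95.42
```

```text
clock: 0.72
position: [0.1777, 0.5729, 0.2306]
tcp_rot: [180.0, -0.1, -69.8]
force: [-0.7, -0.6, -0.5]
gripper_width: 0.0426
grasp_force: 0.0
clock: 1.23
position: [0.1777, 0.5729, 0.2307]
tcp_rot: [180.0, -0.1, -95.4]
force: [-1.0, 0.1, -0.0]
gripper_width: 0.0426
grasp_force: 0.0
delta norm [ 0.7785 -0.7127 -0.0385] dist mm 528.1 yaw [ 1.7999e+02 -6.0000e-02 -9.5370e+01] twist for yaw 0.0001 q [ 92.   2.   5.  -0. -93. -97.]
```

```bash
python3 -m handwheel '[[0.078,-0.0713,-0.0039,0,0],[0.078,-0.0713,-0.0039,0,0],[0.078,-0.0713,-0.0039,0,0],[0.078,-0.0713,-0.0039,0,0],[0.078,-0.0713,-0.0039,0,0]]'
python3 -m handwheel '[[0.078,-0.0713,-0.0039,0,0],[0.078,-0.0713,-0.0039,0,0],[0.078,-0.0713,-0.0039,0,0],[0.078,-0.0713,-0.0039,0,0],[0.0765,-0.071,-0.0034,0,0]]'
python3 -m handwheel '[[0,0,0,0,0],[0,0,0,0,0],[0,0,0,0,0]]'
python3 d.py .496 .152 .25 -95.42
python3 - <<'E'
from h import *
s=ctrl.get_image("scene");t=ctrl.get_image("top");cv2.imwrite("pics/s3.png",s);cv2.imwrite("pics/t3.png",t)
a=cv2.resize(s[150:210,200:258],None,fx=9,fy=9,interpolation=2)
b=cv2.resize(t[172:222,180:240],None,fx=5,fy=5,interpolation=2)
M=np.zeros((600,800,3),np.uint8);M[:540,:522]=a;M[:250,524:800]=b[:,:276];cv2.imwrite("pics/m3.png",M)
E
```

```text
clock: 1.85
position: [0.3374, 0.3606, 0.2411]
tcp_rot: [-180.0, 0.0, -95.3]
force: [0.2, 0.3, 0.7]
gripper_width: 0.0428
grasp_force: 0.0
clock: 2.48
position: [0.4964, 0.1503, 0.2506]
tcp_rot: [-180.0, 0.0, -95.3]
force: [0.7, -0.1, 0.7]
gripper_width: 0.0423
grasp_force: 0.0
clock: 2.85
position: [0.4952, 0.1527, 0.2505]
tcp_rot: [180.0, 0.0, -95.3]
force: [-0.2, 0.4, 0.6]
gripper_width: 0.0426
grasp_force: 0.0
delta norm [ 0.0013 -0.0017  0.0011] dist mm 1.2 yaw [ 1.80e+02  1.00e-02 -9.53e+01] twist for yaw 0.0003 q [ 39. -10.  -5.  -0. -95. -45.]
```

View pics/m3.png

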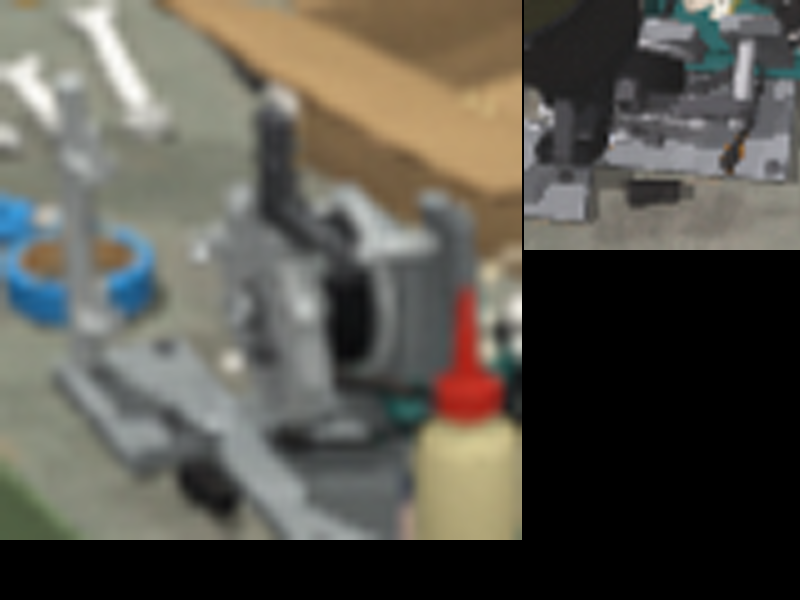

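The picture shows the tab upright, with its top at about (280,100), and the wheel face at (225-320, 190-420). The bolt is hard to make out, so I'll print the pixels on the face.

Run:
```python
from h import *
st=np.load("pose.npz")["st"];c,s=np.cos(st[2]),np.sin(st[2])
w=lambda p:[st[0]+c*p[0]-s*p[1],st[1]+s*p[0]+c*p[1],p[2]]
for n,f,win in(("scene","s",(216,168,24,34)),("top","t",(188,190,24,16))):
    print(n,"axis",proj(n,w((-.022,0,.085))).round(1),{d:proj(n,w((-.025,.0215*np.cos(d),.085+.0215*np.sin(d))))[0].round(1).tolist() for d in(0,.63,1.26,1.88,2.5,3.14)})
    u,v,W,H=win
    A=cv2.cvtColor(cv2.imread(f"pics/{f}0.png"),6).astype(int)[v:v+H,u:u+W];B=cv2.cvtColor(cv2.imread(f"pics/{f}3.png"),6).astype(int)[v:v+H,u:u+W]
    if n=="scene":
        print("     "+" ".join("%3d"%(u+i) for i in range(W)))
        for k in range(H):print(v+k,":"," ".join("%3d"%a for a in B[k]))
        print("diff")
        for k in range(H):print(v+k,":"," ".join("%3d"%a for a in (B-A)[k]))
```

```text
scene axis [[227.4 184.5]] {0: [224.5, 182.4], 0.63: [224.8, 179.9], 1.26: [225.8, 179.1], 1.88: [227.1, 180.5], 2.5: [228.3, 183.4], 3.14: [228.8, 186.9]}[ WARN:0@0.240] global loadsave.cpp:275 findDecoder imread_('pics/s0.png'): can't open/read file: check file path/integrity
Traceback (most recent call last):
cv2.error: OpenCV(4.12.0) /io/opencv/modules/imgproc/src/color.cpp:199: error: (-215:Assertion failed) !_src.empty() in function 'cvtColor'
```

```bash
cp pics/scene0.png pics/s0.png
python3 - <<'E'
from h import *
u,v,W,H=218,170,20,28
A,B=[cv2.cvtColor(cv2.imread(f"pics/s{i}.png"),6).astype(int)[v:v+H,u:u+W] for i in(0,3)]
print("      "+" ".join("%3d"%(u+i) for i in range(W)))
for k in range(H):print(v+k,":"," ".join("%3d"%a for a in B[k]))
print("diff")
for k in range(H):print(v+k,":"," ".join("%3d"%a for a in (B-A)[k]))
E
```

```text
218 219 220 221 222 223 224 225 226 227 228 229 230 231 232 233 234 235 236 237
170 : 118 120 120 122 122 123 127 133 145 137  97  53  49  53  69 108 132 127 125 126
171 : 119 121 122 123 123 124 131 147 167 153  98  53  50  52  69 100 129 135 138 152
172 : 126 126 125 126 126 126 129 147 165 141  93  49  48  60  71  80 120 151 145 140
173 : 130 128 128 127 128 128 127 134 142 117  87  48  45  61  77  79 108 140 119  92
174 : 138 135 128 129 130 138 140 122 121 113  96  69  49  49  63  83  95  92  70  51
175 : 145 142 141 146 146 156 156 127 116 115 112 104  89  58  51  64  88  97  87  65
176 : 145 146 149 155 155 152 146 132 119 119 117 122 122  93  63  52  64  86  86  83
177 : 143 145 144 160 177 136 125 123 120 118 115 119 119 111  85  66  63  70  71  81
178 : 142 143 142 163 182 135 119 112 116 114 114 117 118 116 110  99  96 101  75  66
179 : 142 142 140 136 137 135 126 116 117 116 114 115 124 138 140 130 122 115  84  61
180 : 142 142 140 138 138 137 128 117 117 113 105 108 119 142 155 138 127 101  68  51
181 : 128 141 140 137 135 137 130 119 113  93  95 109 112 137 160 146 128 
[... 3100 characters left out ...]
   2  -1   1
190 :   7   6   7   7   3  -5  -1   8   9   4   0  -1   7   4   0   3   4   7   7   2
191 :   7   6   9   8   8   4   2   5   8   8   1  -1   5   4   4   6  10  21  32   7
192 :   7   5   8   7   8   7   6   6   9   9   3   5   3   3   7   9  18  29  38   6
193 :   5   7   7   6   6   7   7   5   6   5   4   3   6   7   5   4   8   5   7   3
194 :   5   7   6   7   6   7   7   8   5   7   3   2   5   7   5   0   4   2   4   4
195 :   5   5   7   5   6   7   7   6   5   4   7   6   9  13   4   2   7   6   6   4
196 :   3   4   5   8   6   6   6   7   6   7   7  11  11  12   4   4   4   4   4   4
197 :   5   4   3   4   6   7   8   7   7   6   7   4   5   3   6   8   3   4   6   7
```

The bolt isn't at the d=0, 0.63 or 1.26 positions, and the dark patch near (228,184) fits d≈2.5. I'll descend to the tab and grip it.

```bash
python3 -m handwheel '[[0.001,-0.0017,0.05,0,0],[0,0,0.08,0,0],[0,0,0.05,0,0],[0,0,0.021,0,0],[0,0,0,0,0]]' 30
python3 -m handwheel '[[0,0,0,0,-1],[0,0,0,0,-1],[0,0,0,0,-1],[0,0,0,0,-1]]' 30
python3 -c "
from math import *
r=hypot(63,31);a=atan2(31,63)
for t in (.25,.3,.35,.4):print(t,r*cos(a+t)-63,r*sin(a+t)-31)"
```

```text
clock: 3.58
position: [0.4963, 0.1515, 0.1502]
tcp_rot: [-180.0, -0.0, -95.4]
force: [0.3, -0.8, 0.5]
gripper_width: 0.0426
grasp_force: 0.0
clock: 4.08
position: [0.4968, 0.1517, 0.1513]
tcp_rot: [-179.9, 0.1, -95.4]
force: [-2.9, 2.4, 5.9]
gripper_width: 0.0117
grasp_force: 33.9
0.25 -9.628040169119593 14.62273450606493
0.3 -11.974927591588347 17.233204182558175
0.35 -14.449351121734118 19.72311596796218
0.4 -17.045125989386406 22.086246379534423
```

Gripped, with width 11.7 mm. I'll lift along the arc to about 0.35 rad.

```bash
cat > b.py <<'E'
import sys
from h import *
st=np.load("pose.npz")["st"];c,s=np.cos(st[2]),np.sin(st[2])
B0=cv2.cvtColor(cv2.imread("pics/s3.png"),6).astype(np.float32)
im=ctrl.get_image("scene");cv2.imwrite(f"pics/{sys.argv[1]}.png",im);g=cv2.cvtColor(im,6).astype(np.float32)
D=g-B0;print("clock",ctrl.observe()["clock"])
for n,I in(("abs",g),("dif",D)):
    r=[]
    for d in np.arange(-.6,3.2,.2):
        p=(-.025,.0215*np.cos(d),.085+.0215*np.sin(d));u=proj("scene",[st[0]+c*p[0]-s*p[1],st[1]+s*p[0]+c*p[1],p[2]])[0]
        r.append("%.1f:%d"%(d,cv2.getRectSubPix(I,(2,3),(float(u[0]),float(u[1]))).mean()))
    print(n," ".join(r))
E
python3 -m handwheel '[[0.0128,0,-0.021,0,-1],[0.0162,0,-0.0184,0,-1],[0,0,0,0,-1],[0,0,0,0,-1]]'
python3 b.py b1
python3 -m handwheel '[[0,0,0,0,-1],[0,0,0,0,-1],[0,0,0,0,-1],[0,0,0,0,-1],[0,0,0,0,-1]]'
python3 b.py b2
python3 -m handwheel '[[0,0,0,0,-1],[0,0,0,0,-1],[0,0,0,0,-1],[0,0,0,0,-1],[0,0,0,0,-1]]'
python3 b.py b3
python3 - <<'E'
from h import *
u,v,W,H=220,174,15,20
for n in("b2","b3"):
    g=cv2.cvtColor(cv2.imread(f"pics/{n}.png"),6).astype(int)[v:v+H,u:u+W];print(n,u)
    for k in range(H):print(v+k,":"," ".join("%3d"%a for a in g[k]))
E
```

```text
clock: 4.58
position: [0.4951, 0.1364, 0.1697]
tcp_rot: [180.0, -0.0, -95.4]
force: [0.0, -0.4, -1.0]
gripper_width: 0.0113
grasp_force: 31.7
clock 4.625
abs -0.6:133 -0.4:130 -0.2:125 0.0:121 0.2:119 0.4:118 0.6:116 0.8:115 1.0:113 1.2:112 1.4:112 1.6:110 1.8:108 2.0:104 2.2:101 2.4:97 2.6:86 2.8:85 3.0:90
dif -0.6:8 -0.4:4 -0.2:0 0.0:-3 0.2:-5 0.4:-5 0.6:-4 0.8:-3 1.0:-2 1.2:-2 1.4:-2 1.6:-1 1.8:0 2.0:3 2.2:3 2.4:1 2.6:1 2.8:4 3.0:8
clock: 5.25
position: [0.4951, 0.1366, 0.1697]
tcp_rot: [180.0, -0.0, -95.4]
force: [0.6, -2.6, -2.1]
gripper_width: 0.0113
grasp_force: 31.6
clock 5.3
abs -0.6:125 -0.4:128 -0.2:128 0.0:125 0.2:121 0.4:117 0.6:115 0.8:115 1.0:114 1.2:113 1.4:112 1.6:110 1.8:107 2.0:101 2.2:100 2.4:95 2.6:85 2.8:85 3.0:89
dif -0.6:0 -0.4:2 -0.2:3 0.0:0 0.2:-3 0.4:-5 0.6:-5 0.8:-2 1.0:-2 1.2:-2 1.4:-2 1.6:-2 1.8:0 2.0:0 2.2:1 2.4:0 2.6:0 2.8:3 3.0:7
clock: 5.92
position: [0.495, 0.1366, 0.1696]
tcp_rot: [180.0, -0.0, -95.4]
force: [2.1, -4.1, -3.5]
gripper_width: 0.0113
grasp_force: 31.5
clock 5.975
abs -0.6:130 -0.4:127 -0.2:125 0.0:124 0.2:122 0.4:119 0.6:116 0.8:113 1
[... 2165 characters left out ...]
 120 137 134  88  96 117 130 162 187 176
184 : 146 142 136 134 126 120 139 125  86  87 112 119 152 191 183
185 : 150 148 144 140 131 130 133  98  68  85 113 119 138 155 155
186 : 149 150 151 147 141 127 112  88  73  92 118 124 128 130 131
187 : 151 147 147 149 148 140 118  96  86  97 114 120 126 135 136
188 : 155 146 142 144 147 148 125  74  69  84 111 120 129 143 145
189 : 158 151 141 140 158 186 166  78  56  75 105 122 129 143 148
190 : 158 150 141 139 163 198 180  95  60  73 100 118 124 140 149
191 : 155 142 134 131 142 156 146 110  87  91 100 114 121 136 148
192 : 158 149 135 128 126 129 130 122 114 107 106 112 120 128 140
193 : 160 157 149 142 140 127 130 132 127 111 105 112 117 118 122
```

The teeth move, but the bolt is unclear. I'll rectify the wheel's face into a front view for several frames.

```bash
cat > r.py <<'E'
from h import *
st=np.load("pose.npz")["st"];c,s=np.cos(st[2]),np.sin(st[2])
def rect(f,x=-.024,n=180,half=.06,du=0,dv=0):
    a=np.linspace(-half,half,n);Y,Z=np.meshgrid(-a,.085-a)   # col right = -y
    P=np.stack([st[0]+c*x-s*Y,st[1]+s*x+c*Y,Z],-1).reshape(-1,3)
    m=proj("scene",P).reshape(n,n,2).astype(np.float32)
    return cv2.remap(cv2.imread(f"pics/{f}.png"),m[...,0]+du,m[...,1]+dv,cv2.INTER_CUBIC)
E
python3 - <<'E'
from r import *
F=[rect(f,n=260) for f in("s0","s3","b1","b2","b3")]
d=cv2.absdiff(F[2],F[4])*3
M=np.vstack([np.hstack(F[:3]),np.hstack(F[3:]+[d])]);cv2.imwrite("pics/rect.png",M)
E
```

```text
(no output)
```

View pics/rect.png

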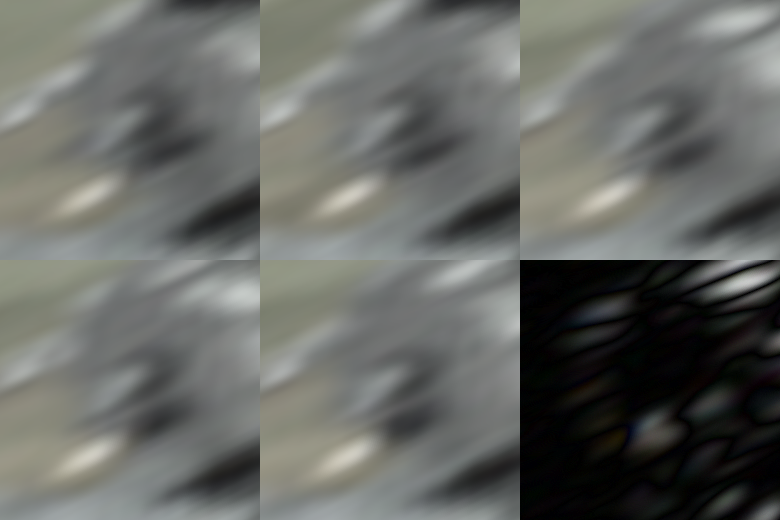

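In the rectified views the hub sits near the centre. A dark blob moves on a ring of about 20 mm: lower right in s3 at (170,150), and almost below the hub in b3 at (145,170). So the bolt travels by way of the bottom at about 0.4 rad/s. I'll track darkness around the full ring.

```bash
cat > k.py <<'E'
import sys
from r import *
def ring(f):
    g=cv2.cvtColor(rect(f,n=260),6).astype(np.float32);g=cv2.GaussianBlur(g,(0,0),5);m=260/120
    o=[]
    for e in np.arange(-1.0,3.2,.2):  # e: bolt below by sin e
        u,v=130-21.5*m*np.cos(e),130+21.5*m*np.sin(e); o.append("%.1f:%d"%(e,cv2.getRectSubPix(g,(1,1),(float(u),float(v)))[0,0]))
    print(f," ".join(o))
if __name__=="__main__":
    for f in sys.argv[1:]:
        if f[0]=="+": f=f[1:];cv2.imwrite(f"pics/{f}.png",ctrl.get_image("scene"));print(ctrl.observe()["clock"])
        ring(f)
E
python3 k.py s0 s3 b1 b2 b3
python3 -m handwheel '[[0,0,0,0,-1],[0,0,0,0,-1],[0,0,0,0,-1],[0,0,0,0,-1],[0,0,0,0,-1]]'
python3 k.py +b4
```

```text
s0 -1.0:111 -0.8:110 -0.6:111 -0.4:114 -0.2:118 -0.0:116 0.2:112 0.4:115 0.6:118 0.8:119 1.0:124 1.2:129 1.4:120 1.6:103 1.8:97 2.0:92 2.2:84 2.4:73 2.6:61 2.8:59 3.0:70
s3 -1.0:115 -0.8:115 -0.6:117 -0.4:119 -0.2:123 -0.0:122 0.2:120 0.4:125 0.6:123 0.8:116 1.0:119 1.2:127 1.4:120 1.6:105 1.8:98 2.0:92 2.2:83 2.4:72 2.6:64 2.8:66 3.0:77
b1 -1.0:112 -0.8:112 -0.6:112 -0.4:113 -0.2:116 -0.0:118 0.2:122 0.4:130 0.6:131 0.8:126 1.0:124 1.2:129 1.4:122 1.6:104 1.8:93 2.0:85 2.2:75 2.4:67 2.6:64 2.8:71 3.0:87
b2 -1.0:113 -0.8:112 -0.6:112 -0.4:113 -0.2:117 -0.0:123 0.2:127 0.4:127 0.6:118 0.8:115 1.0:122 1.2:128 1.4:118 1.6:94 1.8:78 2.0:68 2.2:61 2.4:59 2.6:63 2.8:74 3.0:89
b3 -1.0:111 -0.8:110 -0.6:111 -0.4:115 -0.2:121 -0.0:122 0.2:121 0.4:126 0.6:126 0.8:124 1.0:125 1.2:120 1.4:102 1.6:80 1.8:71 2.0:67 2.2:65 2.4:66 2.6:72 2.8:81 3.0:92
clock: 6.6
position: [0.4951, 0.1366, 0.1696]
tcp_rot: [180.0, -0.0, -95.4]
force: [0.7, -4.9, -3.5]
gripper_width: 0.0113
grasp_force: 31.4
6.65
b4 -1.0:110 -0.8:110 -0.6:111 -0.4:113 -0.2:115 -0.0:119 0.2:125 0.4:132 0.6:131 0.8:119 1.0:112 1.2:108 1.4:91 1.6:73 1.8:70 2.0:72 2.2:73 2.4:77 2.6:82 2.8:87 3.0:93
```

```bash
python3 -m handwheel '[[0,0,0,0,-1],[0,0,0,0,-1],[0,0,0,0,-1],[0,0,0,0,-1],[0,0,0,0,-1]]' | head -1
python3 k.py +b5
python3 -m handwheel '[[0,0,0,0,-1],[0,0,0,0,-1],[0,0,0,0,-1],[0,0,0,0,-1]]' | head -1
python3 k.py +b6
```

```text
clock: 7.28
7.325
b5 -1.0:109 -0.8:110 -0.6:110 -0.4:113 -0.2:118 -0.0:124 0.2:126 0.4:126 0.6:121 0.8:108 1.0:96 1.2:98 1.4:92 1.6:83 1.8:86 2.0:89 2.2:89 2.4:89 2.6:91 2.8:95 3.0:99
clock: 7.82
7.875
b6 -1.0:107 -0.8:107 -0.6:110 -0.4:114 -0.2:116 -0.0:115 0.2:118 0.4:127 0.6:119 0.8:93 1.0:74 1.2:91 1.4:107 1.6:106 1.8:104 2.0:103 2.2:101 2.4:100 2.6:100 2.8:101 3.0:102
```

```bash
cat > ph.py <<'E'
import sys
from r import *
g=lambda f:cv2.cvtColor(cv2.imread(f"pics/{f}.png"),6).astype(np.float32)
# right-rim patch, compare tooth pattern with settled frame s3
a=g("s3")[178:193,231:237];
for f in sys.argv[1:]:
    b=g(f)[178:193,231:237];print(f,np.corrcoef(a.ravel(),b.ravel())[0,1].round(2),end="; ")
print()
E
python3 -m handwheel '[[0,0,0,0,-1],[0,0,0,0,-1],[0,0,0,0,-1]]' | head -1
python3 k.py +b7
python3 ph.py b1 b2 b3 b4 b5 b6 b7
```

```text
clock: 8.25
8.3
b7 -1.0:111 -0.8:111 -0.6:112 -0.4:115 -0.2:117 -0.0:119 0.2:123 0.4:129 0.6:113 0.8:80 1.0:71 1.2:95 1.4:111 1.6:108 1.8:106 2.0:104 2.2:102 2.4:102 2.6:102 2.8:102 3.0:103
b1 0.86; b2 0.74; b3 0.99; b4 0.72; b5 0.76; b6 0.98; b7 0.82;
```

Run:
```python
from r import *
for d in (0,.3,.5,.63,.9,1.12,1.26,1.885,2.51):
    Y,Z,x=.0215*np.cos(d),.085-.0215*np.sin(d),-.025
    print(d,proj("scene",[st[0]+c*x-s*Y,st[1]+s*x+c*Y,Z])[0].round(1),end=" ")
u,v=219,178
for n in("s3","b6","b7"):
    g=cv2.cvtColor(cv2.imread(f"pics/{n}.png"),6).astype(int)[v:v+16,u:u+14];print("\n",n,u)
    for k in range(16):print(v+k,":"," ".join("%3d"%a for a in g[k]))
```

```text
0 [224.5 182.4] 0.3 [224.7 184. ] 0.5 [224.9 185.1] 0.63 [225.1 185.8] 0.9 [225.5 187.2] 1.12 [225.9 188.2] 1.26 [226.2 188.7] 1.885 [227.5 190.1] 2.51 [228.5 189.4] 
 s3 219
178 : 143 142 163 182 135 119 112 116 114 114 117 118 116 110
179 : 142 140 136 137 135 126 116 117 116 114 115 124 138 140
180 : 142 140 138 138 137 128 117 117 113 105 108 119 142 155
181 : 141 140 137 135 137 130 119 113  93  95 109 112 137 160
182 : 140 140 137 136 137 133 123 123 103  89 105 117 137 162
183 : 141 140 136 133 136 129 118 137 132  85  94 114 129 159
184 : 144 144 140 136 133 126 121 138 124  83  86 111 117 150
185 : 145 147 145 142 136 129 130 133  96  67  83 112 115 134
186 : 143 140 140 139 138 129 121 111  86  69  83 109 120 124
187 : 133 137 127 126 127 125 121 113 102  82  83 102 119 122
188 : 127 148 131 122 122 127 130 120  94  73  73  89 114 125
189 : 142 156 146 128 121 142 175 163 101  67  58  73 103 124
190 : 158 160 157 143 128 152 195 183 118  88  75  83 102 120
191 : 159 158 155 149 136 136 152 146 124 110 101  98 106 119
192 : 155 156 151 148 145 137 130 132 126 115 106  98 106
[... 1368 characters left out ...]
90 110 121 134 160
183 : 143 142 138 136 137 129 120 136 134  86  95 119 135 167
184 : 146 146 141 137 135 128 127 139 125  84  88 116 129 163
185 : 150 150 148 143 140 135 133 130  96  68  85 115 119 146
186 : 148 150 150 149 149 140 117  80  60  65  93 115 117 135
187 : 139 151 147 147 149 140 104  57  59  80 103 113 117 127
188 : 131 154 145 142 144 142 117  69  62  86 101 109 118 122
189 : 143 158 152 142 141 158 176 148  97  96 104 109 117 126
190 : 160 159 151 142 140 164 198 185 122 104 105 108 117 127
191 : 160 155 143 133 132 142 155 148 122 111 106 108 115 125
192 : 159 158 149 135 128 127 129 131 126 118 106 108 114 121
193 : 157 160 158 149 142 138 126 128 130 119 108 112 112 118
```

The blob is at (229,189), then (227,187.5), then (226.6,187.1). This fits d = 2.51, 1.26 and 1.12, and the tooth-phase matches give 0.33 rad/s. d=0.63 is due near t=9.78.

```bash
cat > pp.py <<'E'
import sys
from h import *
u,v=221,178
for n in sys.argv[1:]:
    g=cv2.cvtColor(cv2.imread(f"pics/{n}.png"),6).astype(int)[v:v+13,u:u+11];print(n,u)
    for k in range(13):print(v+k,":"," ".join("%3d"%a for a in g[k]))
E
python3 -m handwheel '[[0,0,0,0,-1],[0,0,0,0,-1],[0,0,0,0,-1],[0,0,0,0,-1],[0,0,0,0,-1]]' | head -1
python3 k.py +b8
python3 -m handwheel '[[0,0,0,0,-1],[0,0,0,0,-1],[0,0,0,0,-1],[0,0,0,0,-1],[0,0,0,0,-1]]' | head -1
python3 k.py +b9
python3 ph.py b6 b7 b8 b9; python3 pp.py b8 b9
```

```text
clock: 8.93
8.975
b8 -1.0:111 -0.8:112 -0.6:112 -0.4:113 -0.2:118 -0.0:122 0.2:126 0.4:121 0.6:90 0.8:68 1.0:87 1.2:121 1.4:127 1.6:114 1.8:108 2.0:107 2.2:107 2.4:106 2.6:103 2.8:102 3.0:101
clock: 9.6
9.65
b9 -1.0:112 -0.8:112 -0.6:113 -0.4:116 -0.2:120 -0.0:119 0.2:111 0.4:99 0.6:82 0.8:90 1.0:120 1.2:136 1.4:128 1.6:113 1.8:108 2.0:107 2.2:107 2.4:106 2.6:104 2.8:102 3.0:102
b6 0.98; b7 0.82; b8 0.7; b9 0.95; 
b8 221
178 : 147 165 144 141 112 108 113 116 133 154 169
179 : 123 125 129 129 113 114 113 116 116 134 178
180 : 130 130 128 119 113 112 110 111 114 118 157
181 : 138 138 133 125 112 108  94 105 117 115 131
182 : 140 138 138 132 120 120 105  93 111 116 118
183 : 139 137 137 132 123 138 134  89  98 117 124
184 : 142 136 134 130 130 140 126  86  89 118 130
185 : 148 144 139 126 117 122  93  67  85 118 125
186 : 151 150 147 127  82  66  58  67  93 115 119
187 : 147 149 149 131  84  58  69  85 100 113 119
188 : 145 142 144 137 117  99  91  95 102 108 119
189 : 152 143 141 159 182 169 115 102 102 109 119
190 : 150 142 139 164 198 185 123 108 110 109 117
b9 221
178 : 148 166 129 117 105 107 112 114 117 118 128
179 : 124 123 124 116 113 115 114 116 116 132 154
180 : 131 130 130 124 113 114 111 113 116 128 153
181 : 138 138 138 130 115 108  94 105 117 119 138
182 : 140 139 139 132 121 119 104  91 111 121 136
183 : 138 135 134 122 115 136 135  88  98 119 132
184 : 142 137 130 111 106 138 127  86  90 116 119
185 : 147 145 137 114  93 119  92  67  86 116 118
186 : 150 151 147 125  76  68  65  72  93 117 120
187 : 148 148 148 139 114  95  93  98 103 113 120
188 : 145 141 144 148 148 132 107 103 101 108 120
189 : 152 142 141 159 186 173 113 103 103 108 118
190 : 152 141 140 164 197 183 123 107 109 109 119
```

At b9 (t=9.65) d≈0.66 by both measures. I'll hold five rows more, then release at d≈0.45.

```bash
python3 -m handwheel '[[0,0,0,0,-1],[0,0,0,0,-1],[0,0,0,0,-1],[0,0,0,0,-1],[0,0,0,0,-1]]' | head -1
python3 -m handwheel '[[0,0,0,0,-0.2],[0,0,0,0,-0.2],[0,0,0,0,-0.2],[0,0,0,0,-0.2]]'
python3 k.py +b10
python3 -m handwheel '[[0,0,-0.06,0,-0.2],[0,0,-0.08,0,-0.2],[0,0,-0.08,0,0],[0,0,-0.04,0,0],[0,0,0,0,0]]'
python3 k.py +b11
python3 -m handwheel '[[0,0,0,0,0],[0,0,0,0,0],[0,0,0,0,0]]'|head -1
python3 k.py +b12; python3 ph.py b10 b11 b12; python3 pp.py b12
python3 d.py 0.501 -0.2213 0.36 -79.07
```

```text
clock: 10.28
clock: 10.78
position: [0.4952, 0.1371, 0.17]
tcp_rot: [-180.0, 0.0, -95.4]
force: [-0.1, 0.1, 0.9]
gripper_width: 0.0344
grasp_force: 0.0
10.825
b10 -1.0:112 -0.8:112 -0.6:112 -0.4:108 -0.2:101 -0.0:89 0.2:88 0.4:109 0.6:120 0.8:114 1.0:120 1.2:133 1.4:129 1.6:115 1.8:109 2.0:107 2.2:106 2.4:104 2.6:103 2.8:102 3.0:102
clock: 11.45
position: [0.4956, 0.1371, 0.3015]
tcp_rot: [-179.9, 0.1, -95.4]
force: [0.3, -0.2, 0.4]
gripper_width: 0.0432
grasp_force: 0.0
11.5
b11 -1.0:115 -0.8:113 -0.6:109 -0.4:100 -0.2:87 -0.0:80 0.2:93 0.4:113 0.6:115 0.8:112 1.0:119 1.2:130 1.4:126 1.6:112 1.8:106 2.0:105 2.2:104 2.4:103 2.6:101 2.8:99 3.0:100
clock: 11.88
11.925
b12 -1.0:111 -0.8:107 -0.6:98 -0.4:82 -0.2:69 -0.0:74 0.2:98 0.4:119 0.6:117 0.8:113 1.0:119 1.2:129 1.4:124 1.6:111 1.8:107 2.0:106 2.2:104 2.4:103 2.6:101 2.8:100 3.0:100
b10 0.72; b11 0.8; b12 0.99; 
b12 221
178 : 161 181 135 118 114 118 114 111 116 118 118
179 : 136 136 135 126 115 117 116 112 113 124 139
180 : 138 137 129 108 100 104 110 105 109 119 138
181 : 136 136 119  82  70  81  90  94 112 114 132
182 : 136 135 119  80  66  92 102  87 108 117 133
183 : 135 133 125  97  84 123 131  85  96 116 128
184 : 139 134 130 119 113 136 124  84  88 114 116
185 : 141 133 127 122 124 130  94  65  84 115 117
186 : 144 135 126 121 114 103  80  68  92 118 121
187 : 144 140 132 127 121 110  98  90 100 114 118
188 : 143 137 137 135 135 121 102  95  99 111 117
189 : 149 139 137 155 179 165 110  99 102 107 116
190 : 155 145 138 160 193 182 120 106 105 104 112
delta norm [ 0.7118 -0.0796 -0.1212] dist mm 363.2 yaw [ 1.7998e+02 -3.0000e-02 -9.5430e+01] twist for yaw -0.0454 q [  38.  -10.    0.    0. -100.  -43.]
```

The bolt is at (225,181.7) and steady, the tooth phase matches (0.99), so the drum holds at 0. Next is the guard.

```bash
python3 -m handwheel '[[0.102,-0.0114,0,0,0],[0.102,-0.0114,0,0,0],[0.102,-0.0114,0,0,0],[0.102,-0.0114,0,0,0],[0.102,-0.0114,0,0,0]]'|head -2
python3 -m handwheel '[[0.102,-0.0114,0,0,0],[0.1,-0.0114,0,0,0],[0,0,0,-0.0227,0],[0,0,0,-0.0227,0],[0,0,0,0,0]]'|head -3
python3 k.py +b13;python3 ph.py b12 b13
python3 d.py 0.501 -0.2213 0.099 -79.07
```

```text
clock: 12.55
position: [0.4991, -0.1213, 0.2998]
clock: 13.18
position: [0.5011, -0.2215, 0.2996]
tcp_rot: [180.0, -0.0, -79.2]
13.225
b13 -1.0:106 -0.8:100 -0.6:89 -0.4:73 -0.2:62 -0.0:70 0.2:97 0.4:123 0.6:126 0.8:120 1.0:122 1.2:132 1.4:126 1.6:111 1.8:104 2.0:101 2.2:98 2.4:98 2.6:99 2.8:100 3.0:101
b12 0.99; b13 0.98; 
delta norm [-1.000e-04  2.000e-04  4.013e-01] dist mm 200.7 yaw [179.99  -0.   -79.25] twist for yaw -0.0005 q [  -3.   -5.    5.    0. -100.   14.]
```

```bash
python3 -m handwheel '[[0,0,0.1,0,0],[0,0,0.12,0,0],[0,0,0.1,0,0],[0,0,0.06,0,0],[0,0,0.021,0,0]]'
python3 -m handwheel '[[0,0,0,0,-0.3],[0,0,0,0,-0.7],[0,0,0,0,-1],[0,0,0,0,-1],[0,0,0,0,-1]]' 60
python3 -m handwheel '[[0,0,-0.02,0,-1],[0,0,-0.02,0,-1],[0,0,0,0,-1]]'
```

```text
clock: 13.85
position: [0.5002, -0.221, 0.0973]
tcp_rot: [179.8, 0.1, -79.2]
force: [-0.2, 0.2, 0.6]
gripper_width: 0.0427
grasp_force: 0.0
clock: 14.48
position: [0.5021, -0.2216, 0.1013]
tcp_rot: [-179.8, -0.1, -79.1]
force: [-0.4, 1.7, 5.2]
gripper_width: 0.0073
grasp_force: 59.7
clock: 14.85
position: [0.5016, -0.2214, 0.1202]
tcp_rot: [-179.9, -0.0, -79.1]
force: [-0.0, 0.1, -3.3]
gripper_width: 0.0071
grasp_force: 58.6
```

Gripped (7.1 mm, 3.3 N weight). I'll lift, turn to the stand's yaw and carry it to a staging point 60 mm in front of the hung position.

```bash
python3 -m handwheel '[[0,0,-0.06,0,-1],[0,0,-0.09,0,-1],[0,0,-0.09,0.0152,-1],[0,0,-0.06,0.0152,-1],[0,0,-0.02,0.015,-1]]'|head -3
python3 d.py .3734 .1803 .28 -95.42
```

```text
clock: 15.48
position: [0.5016, -0.2215, 0.2815]
tcp_rot: [-179.8, -0.0, -95.6]
delta norm [-0.7747  0.3338  0.0029] dist mm 421.8 yaw [-1.7983e+02 -1.0000e-02 -9.5610e+01] twist for yaw -0.0005 q [ -3.  -5.   3.   0. -98.  -3.]
```

```bash
python3 -m handwheel '[[-0.05,0.02,0,0,-1],[-0.08,0.035,0,0,-1],[-0.09,0.039,0,0,-1],[-0.09,0.039,0,0,-1],[-0.09,0.039,0,0,-1]]'|head -2
python3 -m handwheel '[[-0.09,0.039,0,0,-1],[-0.09,0.039,0,0,-1],[-0.09,0.039,0,0,-1],[-0.07,0.03,0,0,-1],[-0.0347,0.0148,0,0,-1]]'|head -2
python3 -m handwheel '[[0,0,0.06,0,-1],[0,0,0.08,0,-1],[0,0,0.06,0,-1],[0,0,0.028,0,-1],[0,0,0,0,-1]]'
python3 d.py .3734 .1803 .160 -95.42
python3 - <<'E'
from h import *
s=ctrl.get_image("scene");t=ctrl.get_image("top");cv2.imwrite("pics/s4.png",s);cv2.imwrite("pics/t4.png",t)
a=cv2.resize(t[190:225,150:220],None,fx=8,fy=8,interpolation=2)
b=cv2.resize(s[145:215,180:230],None,fx=8,fy=8,interpolation=2)[:600]
c_=cv2.resize(s[145:215,185:235],(400,560),interpolation=2)
M=np.zeros((600,800,3),np.uint8);M[:560,:400]=c_;M[:280,:][:, 400:800]=a[:,:400];cv2.imwrite("pics/m4.png",M)
E
```

```text
clock: 16.1
position: [0.4336, -0.0128, 0.2788]
clock: 16.73
position: [0.3706, 0.1817, 0.2787]
clock: 17.35
position: [0.3715, 0.1798, 0.1649]
tcp_rot: [180.0, -0.1, -95.4]
force: [-0.7, 1.0, -3.3]
gripper_width: 0.007
grasp_force: 58.9
delta norm [-0.0015 -0.0037  0.0098] dist mm 5.3 yaw [ 1.7997e+02 -7.0000e-02 -9.5430e+01] twist for yaw -0.0 q [ 54. -28. -28.   0. -91. -60.]
```

View pics/m4.png

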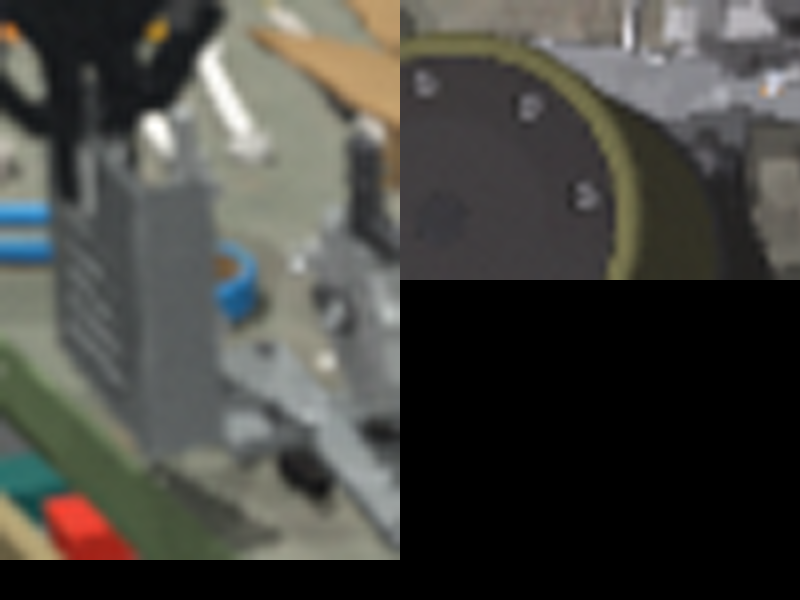

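The picture shows the guard held upright in front of the stand, and the bolt left of the hub at (335,305). The guard's front-right edge runs (135,182) to (150,455), its back flange corner is (212,185), and the lower left is (60,345). I'll compare these with the projected nominal guard.

```bash
python3 - <<'E'
from h import *
from scipy.optimize import least_squares
o=ctrl.observe()
print(o["position"],o["tcp_rot"]);ps=o["position"];yaw=np.radians(o["tcp_rot"][2]+90);c,s=np.cos(yaw),np.sin(yaw)
W=lambda p,dx,dy,dz:[ps[0]+c*(p[0]+dx)-s*(p[1]+dy),ps[1]+s*(p[0]+dx)+c*(p[1]+dy),ps[2]-.1002+p[2]+dz]
obs=[((-.004,-.065,.135),(135,182)),((.03,-.065,.135),(212,185)),((-.004,-.065,0),(150,455)),((.03,-.065,0),(220,445)),((-.004,.065,0),(60,345))]
for p,uv in obs:print((proj("scene",W(p,0,0,0))[0]-(185+uv[0]/8,145+uv[1]/8)).round(1))
print("px per mm along guard y",(proj("scene",W((0,.01,0),0,0,0))[0]-proj("scene",W((0,0,0),0,0,0))[0])/10)
E
python3 d.py .4331 .1747 .160 -95.42
```

```text
[0.37216006 0.1802759  0.16668819] [-1.79912084e+02  6.33866803e-02 -9.54323268e+01]
[-0.9  0.6]
[-1.5 -1.5]
[-0.6  0.3]
[-0.6 -0.4]
[-0.9 -0.4]
px per mm along guard y [-0.0887987  -0.10994724]
delta norm [-0.0004 -0.1224  0.0134] dist mm 61.6 yaw [-1.7991e+02  6.0000e-02 -9.5430e+01] twist for yaw -0.0 q [ 54. -28. -27.   0. -91. -60.]
```

Relative bias is consistent with the stand's residuals, so the nominal pose is good. I'll move in and then lower in small steps while watching force.

```bash
python3 -m handwheel '[[0,-0.03,0.002,0,-1],[0,-0.04,0.002,0,-1],[0,-0.03,0,0,-1],[0,-0.0224,0,0,-1],[0,0,0,0,-1]]'
python3 d.py .4331 .1747 .130 -95.42
python3 - <<'E'
from h import *
import time
cv2.imwrite("pics/s5.png",ctrl.get_image("scene"));cv2.imwrite("pics/t5.png",ctrl.get_image("top"));print(ctrl.observe()["position"])
E
```

```text
clock: 18.08
position: [0.4331, 0.1743, 0.1637]
tcp_rot: [-180.0, -0.0, -95.5]
force: [-1.3, -0.1, -3.4]
gripper_width: 0.0071
grasp_force: 59.1
delta norm [-0.0009  0.0002  0.0675] dist mm 33.7 yaw [-179.98   -0.    -95.48] twist for yaw -0.0002 q [ 47. -19. -21.   0. -88. -52.]
[0.43249428 0.17435144 0.16357133]
```

```bash
python3 -m handwheel '[[0,0,0.014,0,-1],[0,0,0.014,0,-1],[0,0,0,0,-1]]'|sed -n 2,4p
python3 -m handwheel '[[0,0,0.008,0,-1],[0,0,0.004,0,-1],[0,0,0,0,-1]]'|sed -n 2,4p
```

```text
position: [0.432, 0.1741, 0.1482]
tcp_rot: [179.9, -0.1, -95.4]
force: [-0.3, 0.5, -3.5]
position: [0.4328, 0.1744, 0.1434]
tcp_rot: [-180.0, 0.0, -95.4]
force: [0.8, 0.7, -4.3]
```

```bash
python3 -m handwheel '[[0,0,0.006,0,-1],[0,0,0.004,0,-1],[0,0,0,0,-1]]'|sed -n 2,4p
python3 -m handwheel '[[0,0,0.006,0,-1],[0,0,0.004,0,-1],[0,0,0,0,-1]]'|sed -n 2,4p
```

```text
position: [0.4329, 0.1746, 0.1384]
tcp_rot: [-180.0, 0.1, -95.4]
force: [3.3, 3.6, -3.7]
position: [0.4328, 0.1745, 0.1333]
tcp_rot: [-180.0, 0.0, -95.4]
force: [3.7, 3.3, -3.2]
```

```bash
python3 -m handwheel '[[-0.001,-0.001,0.003,0,-1],[0,0,0.002,0,-1],[0,0,0,0,-1]]'|sed -n 1,4p
python3 -m handwheel '[[0,0,0.002,0,-1],[0,0,0,0,-1]]'|sed -n 2,4p
```

```text
clock: 20.05
position: [0.4331, 0.1745, 0.1309]
tcp_rot: [-180.0, -0.0, -95.4]
force: [1.2, 1.0, 0.4]
position: [0.4333, 0.1744, 0.1307]
tcp_rot: [-179.9, -0.0, -95.4]
force: [-0.3, -0.9, 5.5]
```

Seated: vertical force went from -3.5 to +5.5 N at the expected height. I'll release, retreat straight up and check.

```bash
python3 -m handwheel '[[0,0,0,0,-0.8],[0,0,0,0,-0.6],[0,0,0,0,-0.5],[0,0,0,0,-0.5]]'|sed -n 2,6p
python3 -m handwheel '[[0,0,-0.02,0,-0.5],[0,0,-0.06,0,-0.5],[0,0,-0.09,0,-0.5],[0,0,-0.09,0,-0.5],[0,0,-0.05,0,-0.5]]'|sed -n 1,4p
python3 -m handwheel '[[0.09,0.09,0,0,-0.5],[0.09,0.09,0,0,-0.5],[0.09,0.03,0,0,-0.5],[0.09,0,0,0,-0.5],[0.09,0,0,0,-0.5]]'|sed -n 1,4p
python3 - <<'E'
from h import *
s=ctrl.get_image("scene");t=ctrl.get_image("top");cv2.imwrite("pics/s6.png",s);cv2.imwrite("pics/t6.png",t)
a=cv2.resize(t[165:225,145:265],None,fx=6.5,fy=6.5,interpolation=2)[:,:400*2][:390]
b=cv2.resize(s[145:215,195:265],(400,400),interpolation=2)
M=np.zeros((600,800,3),np.uint8);M[:300,:600]=cv2.resize(t[170:220,145:245],(600,300),interpolation=2);M[300:,:350]=cv2.resize(s[150:215,190:260],(350,300),interpolation=2);M[300:,350:800]=cv2.resize(t[150:240,140:275],(450,300),interpolation=2)
cv2.imwrite("pics/m6.png",M)
E
```

```text
position: [0.433, 0.1746, 0.1295]
tcp_rot: [180.0, -0.0, -95.4]
force: [0.1, -0.7, -0.6]
gripper_width: 0.0214
grasp_force: 0.0
clock: 21.42
position: [0.4336, 0.1747, 0.2884]
tcp_rot: [-179.8, 0.1, -95.4]
force: [-0.3, -0.3, -0.6]
clock: 22.05
position: [0.3084, -0.0391, 0.2859]
tcp_rot: [-179.8, 0.1, -95.3]
force: [0.8, 1.1, -0.8]
```

View pics/m6.png

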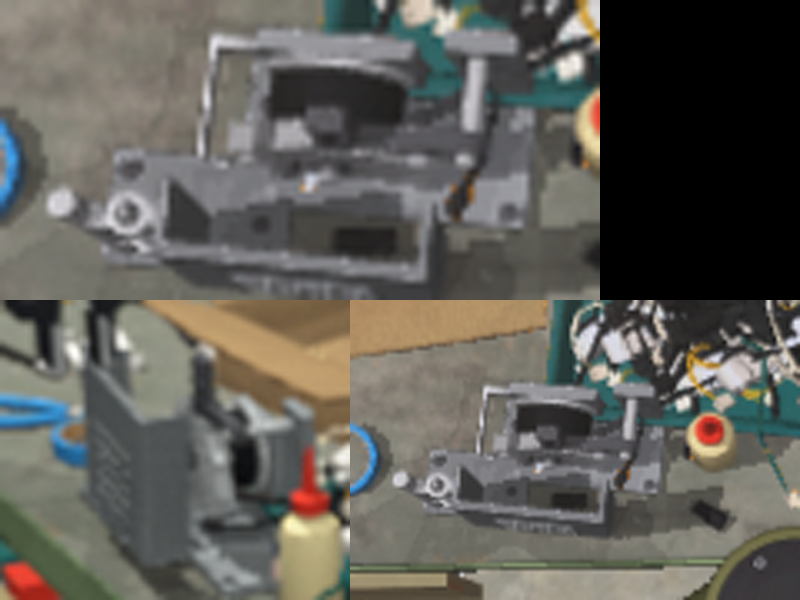

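The picture shows the guard hung, with the pin inside the upper ring at (128,212). The plate's upper edge runs (165,242) to (432,272), and caps and oiler are in place. I'll check the angle numerically, then hand in.

```bash
python3 - <<'E'
from h import *
q=lambda u,v:(145+u/6,170+v/6)
P=atz("top",[q(165,242),q(432,272)],.165);d=P[0]-P[1];print(P.round(4),np.hypot(*d[:2]),"yaw",np.degrees(np.arctan2(-d[0],d[1])))
P=atz("top",[q(128,212)],.139);print("ring",P,"want",[.5103-.0597+.0945*.088,.1623+.00567+.0876])
E
python3 ph.py s6; python3 k.py s6
```

```text
[[0.44   0.2315 0.165 ]
 [0.4233 0.1053 0.165 ]] 0.12728309341789 yaw -7.536829641966198
ring [[0.4584887  0.25509016 0.139     ]] want [0.458916, 0.25557]
s6 0.99; 
s6 -1.0:81 -0.8:81 -0.6:81 -0.4:81 -0.2:81 -0.0:81 0.2:81 0.4:80 0.6:79 0.8:79 1.0:80 1.2:79 1.4:79 1.6:81 1.8:84 2.0:88 2.2:91 2.4:92 2.6:94 2.8:97 3.0:98
```

Run:
```python
from h import *
st=np.load("pose.npz")["st"];c,s=np.cos(st[2]),np.sin(st[2])
g=cv2.cvtColor(cv2.imread("pics/t6.png"),6).astype(float)
us=np.arange(177,216);rows=[];
ends=proj("top",[[st[0]+c*-.078-s*(.005+y),st[1]+s*-.078+c*(.005+y),.165] for y in(.06,-.06)])
k,b=np.polyfit(ends[:,0],ends[:,1],1);print("nominal",ends.round(1),"slope deg",np.degrees(np.arctan(k)))
for u in us:
    v0=k*u+b;vs=np.arange(int(v0-4),int(v0+5));w=g[vs,u];w=np.clip(w-np.percentile(w,60),0,None)
    rows.append((w*vs).sum()/w.sum())
rows=np.array(rows);r=rows-(k*us+b);m=abs(r-np.median(r))<1.2
p=np.polyfit(us[m],rows[m],1);print("meas slope",np.degrees(np.arctan(p[0])),"offset",np.median(r),m.sum())
```

```text
nominal [[171.5 210.8]
 [213.6 213.9]] slope deg 4.291278269483468
meas slope 5.333858376444524 offset 0.7259664931308407 39
```

```bash
python3 -c "
from workcell import ctrl
print(ctrl.close_job())"
```

```text
the job is handed in; nothing more can be done
None
```

The job is handed in at about 22 s of the 67 s: the bolt is at the pointer with the pawl holding the drum, and the guard hangs on both pins, measured within about 2° of square (the error of the picture readings).

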